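# Unclip the cutlery caddy from its rail and hang it on the pin stand

## Robot

A 6-joint arm with a two-finger parallel gripper is mounted at the origin on a cart in front of the work surface, level with it; the furniture and walls round the work are solid. World frame = base frame: x ahead of the robot, y to its left, z up, the work surface at z = 0. Lengths are in m, angles in degrees, forces in N, time in s.
With the tool pointing down it reaches from about 0.3 to 0.75 m from the base axis. Payload 8.5 kg.
Tool frame: the origin (TCP) lies at the very end of the fingers, on their centre line; the grasp point (between the pads) lies 19 mm behind it (env.hold_point_z is the distance from the TCP to the grasp point, in m); z points along the fingers, y is the line along which they close (so a half turn about z gives the same grasp; the last joint's range is limited). The gripper opens to 85 mm and grips with 20 to 120 N. Pads are 22 mm wide; open, the fingers measure 114 mm over their backs; the gripper's body (76 mm by 85 mm) begins 54 mm behind the grasp point. The pads swing forward as they close: fully open they stand 13 mm farther back than shut.
Start: joints at [-12.336, 21.807, 74.336, -0, 83.858, -12.336], TCP at [0.55, 0, 0.231] pointing down, gripper open.
Joint ranges: [-178.18, 178.18], [-50.72, 133.34], [12.68, 142.11], [-81.47, 261.47], [9.98, 163.14], [-165.26, 165.26]. Speed limits (degrees/s): [136.94, 136.94, 180, 180, 180, 180].

## Interface

Orientations are given as a 3x3 rotation matrix whose columns are the frame's x, y, z axes.
In Python, from rig import env, optics gives the robot as it stands.
- The arm moves only by the shell command python3 -m jog 'ROWS' [OPENING] [FORCE]. ROWS is JSON, a list of rows, each an object with "linear": the shift along the tool's x, y, z in units of 40 mm (1.0 is 40 mm), a list of three; "roll": the turn about the tool's z in units of 5 degrees (1.0 is 5 degrees). A call has 1 to 12 rows; each row shifts and turns the commanded pose from where the row before left it, along the tool's axes as they then stand; what a row does not reach is not made up. A row lasts 1/12 s, in which the tool goes at most 41.7 mm and 7.16 degrees, less where a joint would pass 70% of its speed; a pose out of reach is approached as far as the arm can. A call is refused whole if a number of a shift passes 1 or a number of a turn 1, either way. A call with a gripper value outside its range is refused whole. OPENING is the opening, from -1 (shut) to 1 (fully open), set as the call begins (- or left out, the last holds). The fingers move at their own pace and stop on an object; FORCE is the grip in N (left out, the last holds). Time passes only in rows, so rows that do not move let the fingers close. It gives the time, the measured TCP pose, the force, the opening and the grip force at its end, in the units of the state.
- env.observe(): the state, without advancing time (a new reading comes with each control period).
- optics.get_image(name): name is "scene" or "side" or "wrist"; returns the picture (420x560x3 uint8, red, green, blue); there is no depth.
- optics.calibration(name): a dict with "fov_y" (degrees; the focal length in pixels is half the picture's height over the tangent of half this angle, whatever the lens; pixels are square), "cx", "cy" (the principal point, pixels), "T" (4x4, takes a point from camera to world coordinates). Camera axes: x right, y down, z forward; pixel columns grow to the right and rows downward; lengths in m; the calibration is good to about 2 mm. The wrist camera is an equidistant fisheye: a pixel r from the principal point sees the ray r / f radians off the axis. A picture is of the moment at which its call begins: read the wrist's pose just before it. calibration takes no time and is no camera call; for the wrist camera it gives the pose at the moment of the call.
- env.close_job(): hands the job in; it is judged then, once.
The state is a dict: "time_s": time; "q": joint angles; "qvel": joint speeds; "joint_efforts": joint torques, N m; "position": TCP position; "tool_rot": TCP orientation; "ft_force": force on the tool from outside, world axes, zero at the start; "wrist_torque": the same for the moment, N m; "grip_width": finger opening in m; "gripper_force": force on a finger pad.
Only numpy, scipy, OpenCV 4.12 (cv2) and the standard library are available. Lean on these libraries where they do the work, as an engineer would, in place of code of your own. Each camera call takes 0.05 s, during which the arm holds its last target. There are 200 camera calls.

## Task

The small cutlery caddy is clipped over the rail of the rail stand, held down by a sprung roller catch behind the rail. Pull it straight up off the rail past the catch, then hang it on the pin stand with both pins through the two holes of its back plate, pocket to the front (the way the pins point) and the plate pushed back close to the uprights, and let go. Keep the caddy upright and do not disturb the jar, mug and lemon.

Things in the scene. Friction and masses are not known exactly. Their poses are not given: they have to be found in the camera images.
- caddy: Loose white cutlery caddy, about 0.22 kg. Upright back plate 150 wide (y), 90 high, 6 mm thick; origin at the middle of the plate's lower edge (plate x +-3, y +-75, z 0 to 90 mm). z up, -x front, +y left seen from behind. Pocket in front, open on top: x -45 to -3, y +-60, z 0 to 50. Grip tab on top of the plate: 10 thick (x), 40 wide (y), z 90 to 140 mm. Steel clip behind (see clip).
- clip (a point): Middle of the underside of the caddy's steel clip, where it rests on the rail: x 9, z 84 mm of the caddy. Bridge over the rail y +-35, x 3 to 19, up to z 90; leg behind the rail x 15 to 19, down to z 56, with a 5 mm rib across its back at z 60. 1 mm play either side of the rail. Off the rail when the caddy has risen 30 mm. Axes as the caddy's.
- tab (a point): Point in the caddy's grip tab, 117 mm above the caddy's origin and 23 mm below the tab's top: pinch here from above across the 10 mm thickness (along the caddy's x). Axes as the caddy's.
- hole_left (a point): Centre of the left (+y) hole of the caddy's back plate: round, 16 mm across, axis along the caddy's x, at y +55, z 72 mm of the caddy. Axes as the caddy's.
- hole_right (a point): Centre of the right (-y) hole, at y -55, z 72 mm of the caddy; otherwise as the left one.
- rail_stand: Fixed stand: wooden base 236 wide, 120 deep, 12 thick; flat steel rail along y, x 5 to 15 mm, 24 high, top at z 130 mm, on end posts at y +-110. Origin on the worktop under the base, z up, -x front. Behind the rail's middle a sprung roller catch in a black housing (x 41 to 63, y +-17, top z 127). The caddy sits on the rail within 15 mm of its middle.
- catch (a joint): Travel of the catch's roller backward (stand +x), m: 0 at rest, at most 0.008. Spring 5 N at rest, plus 0.5 N per mm. The roller (12 mm across) stands over the rib of the caddy's leg; a steady upward pull of about 10 to 20 N, weight included, pushes it back about 4 mm and frees the caddy within the first 20 mm of lift.
- pin_stand: Fixed stand: wooden base 180 wide, 130 deep, 12 thick; two steel uprights (14 mm wide) at y +-55 mm, tops at z 155, front faces at x +20; clear between them above z 47. Origin on the worktop under the base, z up, -x front. From each upright a steel pin, 8 mm across, points to -x and leans up by 10 degrees.
- pin_left (a point): Root of the left (+y) pin on its axis, at the front face of the upright, 140 mm above the worktop. The pin ends 44 mm from here: its tip is at x -44, z +8 mm of this point. Axes as the pin stand's.
- pin_right (a point): Root of the right (-y) pin; otherwise as the left one, 110 mm from it.
- jar: Bystander: glass spice jar with dark cap, 41 mm across, 105 mm high; origin at the centre of its foot.
- mug: Bystander: cream mug, 78x116x101 mm; origin at the foot.
- lemon: Bystander: yellow lemon, 66x59x55 mm; origin underneath.

How it is judged (in metres and radians):
On the way:
1. the caddy is pulled up above the rail, clear of it and upright (z of caddy in the frame of rail_stand above 0.08 m and angle between caddy's own z axis and vertical below 0.4 rad), for 0.1 s.
At the end, for the whole second after the job is handed in: The caddy hangs at rest on the pin stand, upright within about 14 degrees, a pin through each hole (left on left): each hole's centre no more than 28 mm in front of its pin's root, within 9 mm of it sideways and within 13 mm in height (x of hole_left in the frame of pin_left between -0.028 and 0.004 m and y of hole_left in the frame of pin_left between -0.009 and 0.009 m and z of hole_left in the frame of pin_left between -0.013 and 0.012 m and x of hole_right in the frame of pin_right between -0.028 and 0.004 m and y of hole_right in the frame of pin_right between -0.009 and 0.009 m and z of hole_right in the frame of pin_right between -0.013 and 0.012 m and angle between caddy's own z axis and vertical below 0.25 rad and linear speed of caddy below 0.02 m/s); the robot touches nothing.
It fails at once if the caddy is tipped by more than 40 degrees (angle between caddy's own z axis and vertical above 0.7 rad).
It fails at once if the spice jar is moved by more than 30 mm (distance of jar from where it was at the start of the episode above 0.03 m).
It fails at once if the cream mug is moved by more than 30 mm (distance of mug from where it was at the start of the episode above 0.03 m).
It fails at once if the lemon is moved by more than 30 mm (distance of lemon from where it was at the start of the episode above 0.03 m).
It also fails if it takes over 48 s, if anything falls off the work surface, if the arm or the gripper's body presses on something with over 40 N, if the wrist force passes 120 N, or if a joint passes its speed limit or range.

## Working session

There is one attempt and no reset: what is moved stays moved. The work goes in short steps, Python scripts to look and compute and a shell command to move; the robot and the scene stay as the last step left them, time stands still between calls to the robot, and variables do not carry over. Pictures are saved under pics/ and viewed, at most 10 in all, crops included, and the job is handed in when it is done.

```bash
ls; mkdir -p pics
python3 - <<'E'
from rig import env, optics
import cv2,numpy as np
s=env.observe();print(s['time_s'],s['position'],s['tool_rot'],env.hold_point_z)
for n in ("scene","side","wrist"):
    c=optics.calibration(n);print(n,c['fov_y'],c['cx'],c['cy'],np.round(c['T'],4).tolist())
    im=optics.get_image(n);cv2.imwrite(f'pics/{n}0.png',im[:,:,::-1])
E
```

```text
pics
0.0 [5.49695771e-01 6.63715530e-05 2.30692599e-01] [[ 4.86762761e-06  9.99998906e-01 -1.47949133e-03]
 [ 9.99999947e-01 -4.38682309e-06  3.24982684e-04]
 [ 3.24975838e-04 -1.47949283e-03 -9.99998853e-01]] 0.0187
scene 49.889573138373464 284.47331508460076 201.47035049186542 [[-0.6464, -0.4229, 0.635, -0.545], [-0.7628, 0.3743, -0.5273, 0.8349], [-0.0147, -0.8252, -0.5646, 1.0076], [0.0, 0.0, 0.0, 1.0]]
side 52.83143933081186 281.1796263457425 205.85081582382648 [[-0.9753, -0.127, 0.1805, 0.2302], [-0.2205, 0.5932, -0.7743, 1.0964], [-0.0087, -0.795, -0.6065, 0.9709], [0.0, 0.0, 0.0, 1.0]]
wrist 65.70646984690485 275.45397244042454 213.0798934361412 [[1.0, 0.001, -0.0012, 0.5507], [0.0006, -0.9491, -0.3151, 0.0806], [-0.0015, 0.3151, -0.9491, 0.3733], [0.0, 0.0, 0.0, 1.0]]
```

View pics/scene0.png

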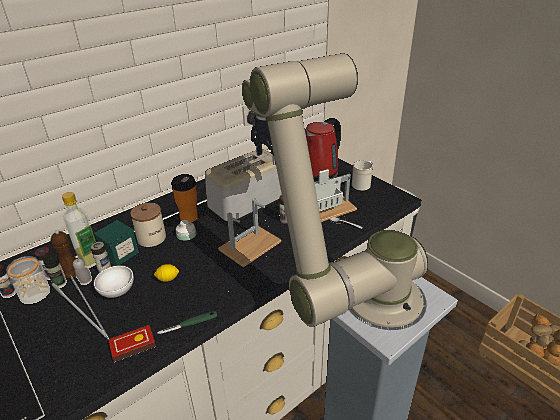

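View pics/side0.png

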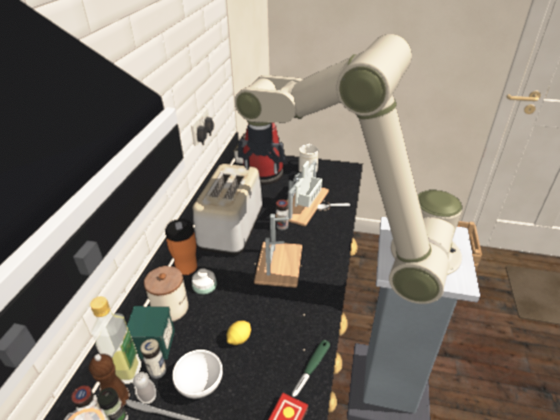

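View pics/wrist0.png

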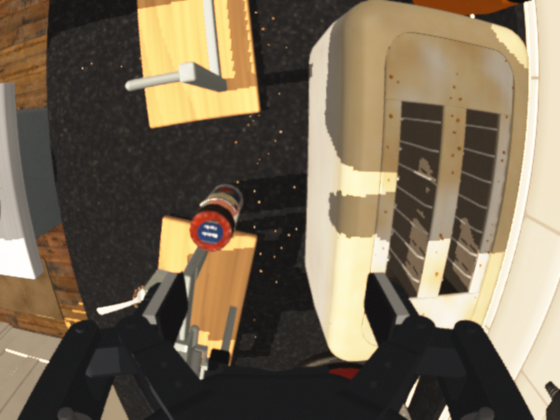

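The scene view shows the pin stand's base at about (250,245) and the white caddy on the rail stand at about (325,195). In the wrist view (right = +x, up = +y) the pin stand is at the top, with base front corners at (148,127) and (258,110). The jar is at (212,228), the rail stand base corners at (163,217) and (255,235), and the toaster is on the right.

```bash
cat > h.py <<'E'
from rig import env, optics
import cv2,numpy as np
def shot(n,f=None):
    c=optics.calibration(n);im=optics.get_image(n)[:,:,::-1].copy()
    if f: cv2.imwrite(f'pics/{f}.png',im)
    return c,im
def ray(c,n,u,v):
    f=210/np.tan(np.radians(c['fov_y']/2));x=(u-c['cx'])/f;y=(v-c['cy'])/f
    if n=='wrist':
        r=np.hypot(x,y);d=np.array([x/r*np.sin(r),y/r*np.sin(r),np.cos(r)])
    else: d=np.array([x,y,1.]);d/=np.linalg.norm(d)
    return c['T'][:3,3],c['T'][:3,:3]@d
def onz(c,n,u,v,z):
    o,d=ray(c,n,u,v);return o+d*(z-o[2])/d[2]
def tri(*rs):
    A=0;b=0
    for o,d in rs:
        P=np.eye(3)-np.outer(d,d);A=A+P;b=b+P@o
    x=np.linalg.solve(A,b);return x,[np.linalg.norm((np.eye(3)-np.outer(d,d))@(x-o)) for o,d in rs]
def proj(c,n,p):
    f=210/np.tan(np.radians(c['fov_y']/2));q=c['T'][:3,:3].T@(np.asarray(p)-c['T'][:3,3])
    if n=='wrist':
        r=np.hypot(q[0],q[1]);t=np.arctan2(r,q[2]);return c['cx']+f*t*q[0]/r,c['cy']+f*t*q[1]/r
    return c['cx']+f*q[0]/q[2],c['cy']+f*q[1]/q[2]
E
python3 - <<'E'
from h import *
c=optics.calibration('wrist')
for u,v,z in [(163,217,.012),(255,235,.012),(148,127,.012),(258,110,.012),(212,228,.105),(310,70,.19),(310,270,.19),(190,75,.14),(130,85,.155)]: print(u,v,onz(c,'wrist',u,v,z).round(3))
a=cv2.imread('pics/scene0.png')[150:270,200:380];b=cv2.imread('pics/side0.png')[130:300,230:370]
a=cv2.resize(a,None,fx=2.5,fy=2.5,interpolation=2)
b=cv2.resize(b,None,fx=2.3,fy=2.3,interpolation=2)
o=np.zeros((400,800,3),'uint8');o[:a.shape[0],:a.shape[1]]=a;o[:b.shape[0],455:455+b.shape[1]]=b[:400]
cv2.imwrite('pics/crop.png',o)
E
```

```text
163 217 [ 0.412 -0.045  0.012]
255 235 [ 0.526 -0.067  0.012]
148 127 [0.403 0.065 0.012]
258 110 [0.531 0.079 0.012]
212 228 [ 0.494 -0.023  0.105]
310 70 [0.57  0.103 0.19 ]
310 270 [ 0.573 -0.019  0.19 ]
190 75 [0.489 0.107 0.14 ]
130 85 [0.448 0.103 0.155]
```

View pics/crop.png

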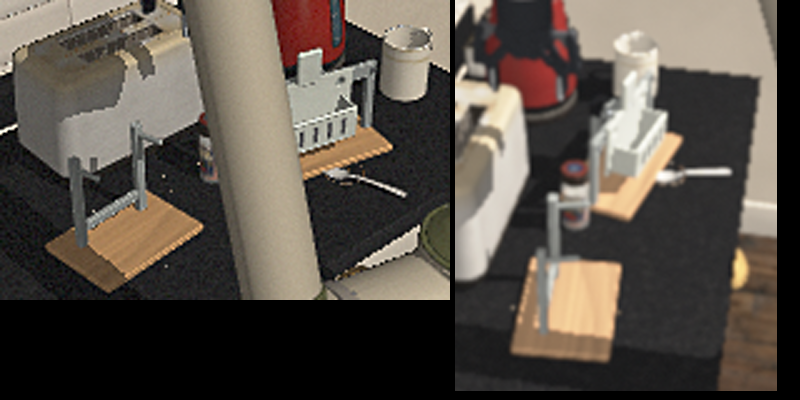

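The crop shows the pin stand with both uprights clear, the jar between the stands, and the caddy with its tab on top. Rough centres on the base planes are rail stand (0.447,-0.172) at yaw about -11° and pin stand (0.457,0.161) at about +6°. I'll move over the caddy for a closer look.

```bash
python3 -m jog '[{"linear":[-0.7,-0.4,-0.3],"roll":0},{"linear":[-0.7,-0.4,-0.3],"roll":0},{"linear":[-0.7,-0.4,-0.2],"roll":0},{"linear":[-0.7,-0.4,-0.2],"roll":0},{"linear":[-0.7,-0.4,0],"roll":0},{"linear":[-0.7,-0.4,0],"roll":0},{"linear":[0,0,0],"roll":0},{"linear":[0,0,0],"roll":0},{"linear":[0,0,0],"roll":0}]' 1 40
python3 - <<'E'
from h import *
s=env.observe();print(s['time_s'],s['position'])
shot('wrist','w1');shot('scene','s1');shot('side','d1')
E
```

```text
time_s: 0.9
position: [0.4541, -0.1677, 0.2712]
tool_rot: [[0.0, 1.0, -0.0], [1.0, -0.0, 0.0], [0.0, -0.0, -1.0]]
ft_force: [0.6, 0.4, 0.0]
grip_width: 0.0855
gripper_force: 0.0
0.9 [ 0.45407141 -0.16768595  0.27118958]
```

View pics/w1.png

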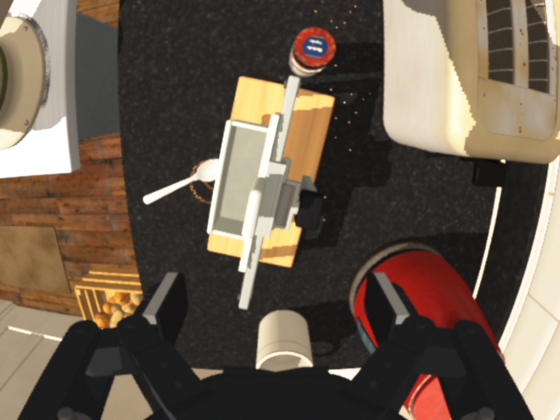

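The wrist view shows the rail from (293,80) to (246,303) with the caddy pocket on its left. The tab is at about (252,215), the jar at (312,48) and the mug at (284,340). I'll zoom in for the exact corners.

Run:
```python
import cv2
a=cv2.imread('pics/w1.png')[110:260,200:340]
cv2.imwrite('pics/w1c.png',cv2.resize(a,None,fx=4,fy=4,interpolation=cv2.INTER_CUBIC))
```

```text
(no output)
```

View pics/w1c.png

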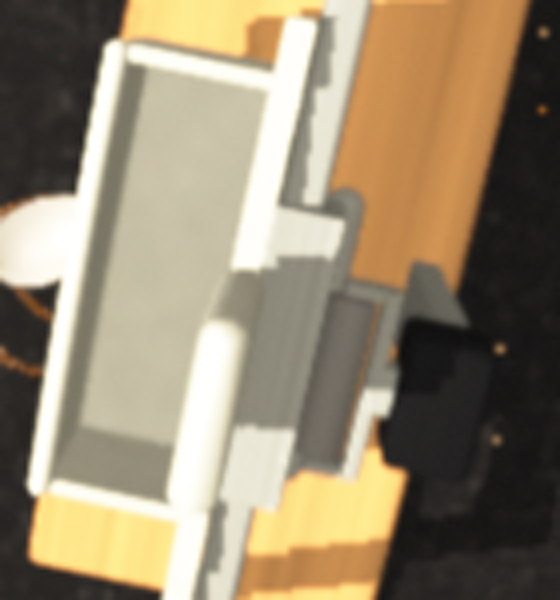

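Run:
```python
from h import *
c=optics.calibration('wrist')
P=lambda u,v,z:onz(c,'wrist',u,v,z)
def seg(n,a,b,z):
    p,q=P(*a,z),P(*b,z);d=p-q;print(n,p.round(4),q.round(4),'mid',((p+q)/2).round(4),'len',np.linalg.norm(d).round(4),'yaw',np.degrees(np.arctan2(-d[0],d[1])).round(2))
seg('tab',(257,190.5),(247,236.5),.186)
seg('tabback',(261.2,191.2),(251.8,236.2),.186)
seg('tabfront',(253,191.2),(242.5,235),.186)
seg('pocket front',(230,120.5),(208.7,232.5),.096)
seg('rail front edge',(288,82),(239,303),.130)
seg('rail',(293,80),(246,305),.130)
seg('base back',(335,96),(291,266),.012)
seg('base front',(239,77),(207,248),.012)
print('plate +y end',P(275,114.5,.136))
# horizontal distances
print('jar',P(317,48,.105),'mug',P(284,318,.101),'kettle',P(355,300,.15),P(410,245,.02))
```

```text
tab [ 0.4417 -0.145   0.186 ] [ 0.4336 -0.1809  0.186 ] mid [ 0.4377 -0.163   0.186 ] len 0.0369 yaw -12.82
tabback [ 0.4448 -0.1455  0.186 ] [ 0.4372 -0.1807  0.186 ] mid [ 0.441  -0.1631  0.186 ] len 0.036 yaw -12.12
tabfront [ 0.4388 -0.1455  0.186 ] [ 0.4302 -0.1797  0.186 ] mid [ 0.4345 -0.1626  0.186 ] len 0.0353 yaw -14.21
pocket front [ 0.4108 -0.0975  0.096 ] [ 0.384 -0.214  0.096] mid [ 0.3974 -0.1557  0.096 ] len 0.1196 yaw -12.98
rail front edge [ 0.4656 -0.063   0.13  ] [ 0.4172 -0.28    0.13  ] mid [ 0.4414 -0.1715  0.13  ] len 0.2223 yaw -12.57
rail [ 0.4698 -0.0612  0.13  ] [ 0.4245 -0.2824  0.13  ] mid [ 0.4472 -0.1718  0.13  ] len 0.2258 yaw -11.59
base back [ 0.5277 -0.0689  0.012 ] [ 0.477  -0.2974  0.012 ] mid [ 0.5023 -0.1832  0.012 ] len 0.234 yaw -12.51
base front [ 0.4107 -0.0465  0.012 ] [ 0.3611 -0.2708  0.012 ] mid [ 0.3859 -0.1586  0.012 ] len 0.2297 yaw -12.48
plate +y end [ 0.45457532 -0.09138431  0.136     ]
jar [ 0.49344828 -0.02718401  0.105     ] mug [ 0.46553705 -0.32096297  0.101     ] kettle [ 0.53371983 -0.26417757  0.15      ] [ 0.64463314 -0.26417548  0.02      ]
```

```bash
python3 -m jog '[{"linear":[0.09,-0.38,0],"roll":0},{"linear":[0,0,0],"roll":0.9},{"linear":[0,0,0],"roll":0.8},{"linear":[0,0,0.4],"roll":0.8},{"linear":[0,0,0.6],"roll":0},{"linear":[0,0,0.6],"roll":0},{"linear":[0,0,0.6],"roll":0},{"linear":[0,0,0.3],"roll":0},{"linear":[0,0,0],"roll":0},{"linear":[0,0,0],"roll":0},{"linear":[0,0,0],"roll":0}]' 1 40
python3 - <<'E'
from h import *
s=env.observe();print(s['position'],s['tool_rot'])
c,im=shot('wrist','w2');a=im[150:420,130:420]
cv2.imwrite('pics/w2c.png',cv2.resize(a,None,fx=2,fy=2,interpolation=cv2.INTER_CUBIC))
R=lambda y:np.array([np.cos(y),np.sin(y),0])
o=np.array([.439,-.164,0]);x=R(np.radians(-12.5));y=R(np.radians(77.5))
for p in [(-5,20),(5,20),(5,-20),(-5,-20)]:
    q=o+x*p[0]/1e3+y*p[1]/1e3+[0,0,.186];u=proj(c,'wrist',q);print('tab corner crop px',(u[0]-130)*2,(u[1]-150)*2)
E
```

```text
time_s: 1.97
position: [0.4395, -0.1643, 0.1723]
tool_rot: [[0.216, 0.976, 0.001], [0.976, -0.216, -0.001], [-0.001, 0.002, -1.0]]
ft_force: [-0.2, 1.0, -0.1]
grip_width: 0.0852
gripper_force: 0.0
[ 0.4394548  -0.16433953  0.17229424] [[ 2.15657035e-01  9.76468137e-01  1.42130327e-03]
 [ 9.76468970e-01 -2.15655826e-01 -9.56916288e-04]
 [-6.27885934e-04  1.59422427e-03 -9.99998532e-01]]
tab corner crop px 262.06122402933863 203.29401944535516
tab corner crop px 307.8531371069123 203.35435794771905
tab corner crop px 305.69490419179294 348.5615125050422
tab corner crop px 265.11984506260944 348.4796684093344
```

View pics/w2c.png

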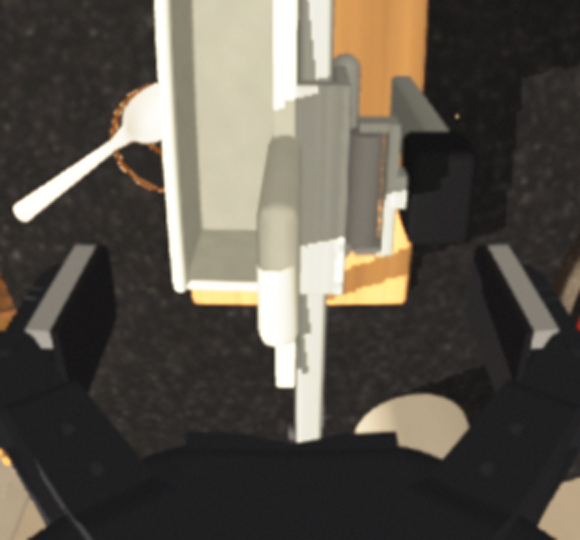

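The tab's top spans crop columns 257–300 and rows 208–342. That puts it about 1.5 mm further toward -x of the tool centre, with the yaw matching. I'll correct for that, go down and grip.

```bash
python3 -m jog '[{"linear":[0,-0.04,0.36],"roll":0},{"linear":[0,0,0.34],"roll":0},{"linear":[0,0,0],"roll":0},{"linear":[0,0,0],"roll":0}]'
python3 -m jog '[{"linear":[0,0,0],"roll":0},{"linear":[0,0,0],"roll":0},{"linear":[0,0,0],"roll":0},{"linear":[0,0,0],"roll":0},{"linear":[0,0,0],"roll":0},{"linear":[0,0,0],"roll":0},{"linear":[0,0,0],"roll":0},{"linear":[0,0,0],"roll":0},{"linear":[0,0,0],"roll":0},{"linear":[0,0,0],"roll":0}]' -1 80
```

```text
time_s: 2.35
position: [0.4375, -0.1641, 0.1439]
tool_rot: [[0.216, 0.976, 0.0], [0.976, -0.216, -0.0], [-0.0, 0.0, -1.0]]
ft_force: [0.1, 0.6, 0.1]
grip_width: 0.0855
gripper_force: 0.0
time_s: 3.18
position: [0.4376, -0.1642, 0.1436]
tool_rot: [[0.216, 0.976, 0.001], [0.976, -0.216, -0.001], [-0.0, 0.001, -1.0]]
ft_force: [1.2, 0.4, 4.4]
grip_width: 0.0086
gripper_force: 78.8
```

```bash
python3 -m jog '[{"linear":[0,0,-0.08],"roll":0},{"linear":[0,0,-0.08],"roll":0},{"linear":[0,0,-0.08],"roll":0},{"linear":[0,0,-0.08],"roll":0},{"linear":[0,0,-0.08],"roll":0},{"linear":[0,0,0],"roll":0}]'
python3 -m jog '[{"linear":[0,0,-0.1],"roll":0},{"linear":[0,0,-0.1],"roll":0},{"linear":[0,0,-0.1],"roll":0},{"linear":[0,0,-0.1],"roll":0},{"linear":[0,0,-0.1],"roll":0},{"linear":[0,0,-0.1],"roll":0},{"linear":[0,0,0],"roll":0}]'
```

```text
time_s: 3.68
position: [0.4372, -0.164, 0.16]
tool_rot: [[0.216, 0.976, 0.0], [0.976, -0.216, -0.0], [-0.0, 0.0, -1.0]]
ft_force: [0.7, -0.2, 2.6]
grip_width: 0.0091
gripper_force: 80.2
time_s: 4.27
position: [0.4374, -0.1642, 0.1842]
tool_rot: [[0.216, 0.976, 0.001], [0.976, -0.216, -0.001], [-0.001, 0.001, -1.0]]
ft_force: [0.1, 0.2, -2.4]
grip_width: 0.0091
gripper_force: 79.9
```

The wrist now carries 2.4 N, which matches the caddy's weight, so it's off the catch. I'll lift further, then look at the pin stand.

```bash
python3 -m jog '[{"linear":[0,0,-0.3],"roll":0},{"linear":[0,0,-0.4],"roll":0},{"linear":[0,0,-0.5],"roll":0},{"linear":[0,0,-0.4],"roll":0},{"linear":[0,0,-0.2],"roll":0},{"linear":[0,0,0],"roll":0},{"linear":[0,0,0],"roll":0}]'
python3 - <<'E'
from h import *
_,a=shot('scene','s3');_,b=shot('side','d3')
a=cv2.resize(a[170:280,200:330],None,fx=3,fy=3,interpolation=2)
b=cv2.resize(b[180:300,230:330],None,fx=4,fy=4,interpolation=2)
o=np.zeros((500,800,3),'uint8');o[:a.shape[0],:a.shape[1]]=a;o[:b.shape[0],395:395+b.shape[1]]=b
cv2.imwrite('pics/pin.png',o)
E
```

```text
time_s: 4.85
position: [0.437, -0.1639, 0.2548]
tool_rot: [[0.216, 0.976, -0.0], [0.976, -0.216, 0.0], [0.0, -0.001, -1.0]]
ft_force: [-0.5, 0.4, -2.8]
grip_width: 0.0089
gripper_force: 79.7
```

View pics/pin.png

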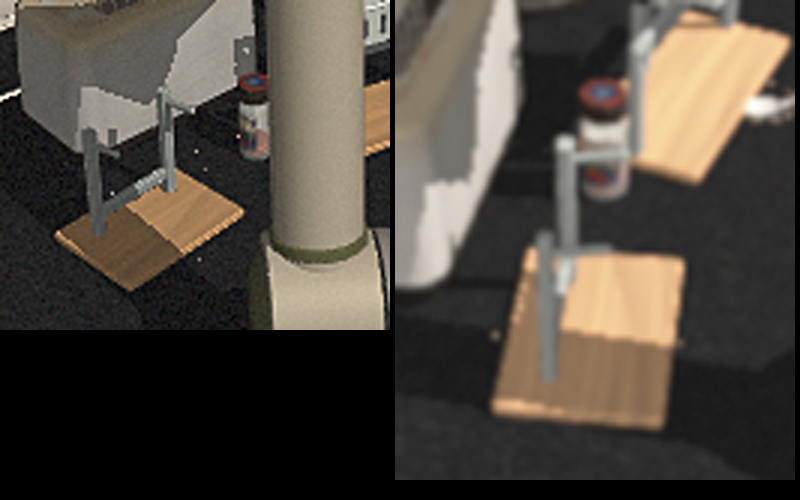

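Left pin tip: scene crop (118,153), side crop (611,247). Right pin tip: scene crop (194,110), side crop (633,154). Upright tops: scene crop (91,131) and (164,92), side crop (545,235) and (567,143). I'll triangulate these.

Run:
```python
from h import *
S=optics.calibration('scene');D=optics.calibration('side')
W=dict(optics.calibration('wrist'));W['T']=np.array([[1.0,0.001,-0.0012,0.5507],[0.0006,-0.9491,-0.3151,0.0806],[-0.0015,0.3151,-0.9491,0.3733],[0,0,0,1]])
s=lambda u,v:ray(S,'scene',200+u/3,170+v/3)
d=lambda u,v:ray(D,'side',230+(u-395)/4,180+v/4)
def p(n,*r):
    x,e=tri(*r);print(n,x.round(4),(np.array(e)*1e3).round(1));return x
tl=p('tipL',s(118,153),d(611,247));tr=p('tipR',s(194,110),d(633,154));p('tipR+w',s(194,110),d(633,154),ray(W,'wrist',128,86))
ul=p('topL',s(91,131),d(545,235));ur=p('topR',s(164,92),d(567,143))
for a,b in((tl,tr),(ul,ur)):
    v=a-b;print(np.linalg.norm(v),np.degrees(np.arctan2(-v[0],v[1])),(a+b)/2)
z=.012
c=[onz(D,'side',230+(u-395)/4,180+v/4,z) for u,v in [(528,248),(684,258),(664,427),(493,412)]]
print(np.round(c,4),'lens',[np.linalg.norm(c[i]-c[i-1]).round(3) for i in range(4)],np.mean(c,0))
c=[onz(S,'scene',200+u/3,170+v/3,z) for u,v in [(58,237),(130,290),(243,211)]]
print(np.round(c,4),(c[0]+c[2])/2,[np.linalg.norm(c[i]-c[i-1]).round(3) for i in (1,2)])
```

```text
tipL [0.4289 0.2136 0.1512] [0.5 0.5]
tipR [0.4352 0.1068 0.1526] [1.4 1.4]
tipR+w [0.4399 0.1022 0.1472] [2.1 3.9 3. ]
topL [0.4776 0.2141 0.1538] [0.4 0.4]
topR [0.4868 0.1083 0.1533] [0.7 0.7]
0.10700047267538616 3.390113351034972 [0.43204002 0.16022079 0.15191072]
0.10627057253912661 4.954294990209664 [0.48221629 0.16120797 0.15354267]
[[0.5303 0.0805 0.012 ]
 [0.3999 0.065  0.012 ]
 [0.3807 0.251  0.012 ]
 [0.5096 0.2638 0.012 ]] lens [np.float64(0.184), np.float64(0.131), np.float64(0.187), np.float64(0.13)] [0.45514229 0.16509952 0.012     ]
[[0.5033 0.2556 0.012 ]
 [0.3782 0.2459 0.012 ]
 [0.4005 0.0685 0.012 ]] [0.45193545 0.16207577 0.012     ] [np.float64(0.125), np.float64(0.179)]
```

The geometry agrees: the spacing comes out at about 107 mm and the tips at about 0.15 m. I take the pin stand as origin (0.455,0.162), yaw 6°. I'll carry the caddy to a point in front of the pins and turn it there.

```bash
python3 -m jog '[{"linear":[0.4,-0.15,0],"roll":0},{"linear":[0.8,-0.3,0],"roll":0},{"linear":[0.8,-0.3,0],"roll":0},{"linear":[0.8,-0.3,0],"roll":0},{"linear":[0.8,-0.25,0],"roll":0},{"linear":[0.8,-0.25,0],"roll":0},{"linear":[0.8,-0.25,0],"roll":0},{"linear":[0.8,-0.28,0],"roll":0},{"linear":[0.8,-0.3,0],"roll":0},{"linear":[0.5,-0.15,0],"roll":0},{"linear":[0.3,-0.1,0],"roll":0},{"linear":[0,0,0],"roll":0}]'
python3 -m jog '[{"linear":[0,0,0],"roll":-0.4},{"linear":[0,0,0],"roll":-0.8},{"linear":[0,0,0],"roll":-0.8},{"linear":[0,0,0],"roll":-0.8},{"linear":[0,0,0],"roll":-0.6},{"linear":[0,0,0],"roll":-0.3},{"linear":[0,0,0],"roll":0},{"linear":[0,0,0],"roll":0},{"linear":[0,0,0],"roll":0}]'
python3 - <<'E'
from h import *
s=env.observe();print(s['position'])
c,im=shot('wrist','w4');shot('side','d4');shot('scene','s4')
E
```

```text
time_s: 5.95
position: [0.3995, 0.1574, 0.2544]
tool_rot: [[0.213, 0.977, -0.002], [0.977, -0.213, 0.0], [-0.0, -0.002, -1.0]]
ft_force: [0.3, -0.4, -3.2]
grip_width: 0.0094
gripper_force: 79.7
time_s: 6.7
position: [0.4003, 0.1551, 0.255]
tool_rot: [[-0.103, 0.995, -0.001], [0.995, 0.103, -0.0], [-0.0, -0.001, -1.0]]
ft_force: [0.1, -0.5, -3.2]
grip_width: 0.0088
gripper_force: 79.7
[0.40029562 0.1551386  0.25499933]
```

View pics/w4.png

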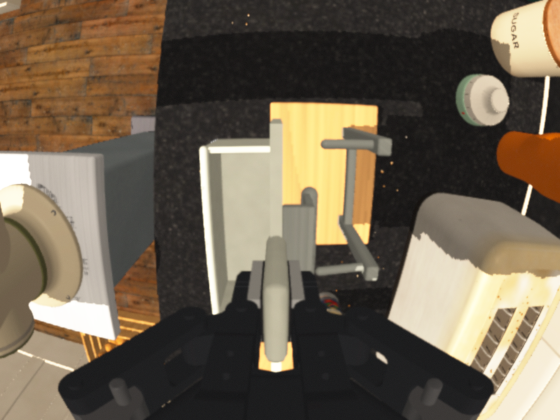

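The wrist view shows the pin tips at (323,143) left and (317,270) right, and the plate's left end at (276,122). The caddy is held straight, and the pins run almost parallel to the tool's y axis. I'll refine the pin centrelines with masks.

Run:
```python
from h import *
im=cv2.imread('pics/w4.png');hsv=cv2.cvtColor(im,cv2.COLOR_BGR2HSV)
c=optics.calibration('wrist');s=env.observe();T=s['tool_rot'];p0=s['position']
def mask(r0,r1,c0,c1,f):
    m=f(hsv[r0:r1,c0:c1].astype(int)).astype('uint8')
    n,l,st,ce=cv2.connectedComponentsWithStats(m);k=1+np.argmax(st[1:,4]);m=l==k
    print('bbox',st[k],[(c0+j,(r0+np.where(m[:,j])[0].mean()).round(1),m[:,j].sum()) for j in range(0,c1-c0,4) if m[:,j].any()])
mask(132,156,312,372,lambda h:h[...,1]<90)
mask(256,284,308,366,lambda h:(h[...,2]>60)&(h[...,1]<90))
def tl(n,u,v,z):
    q=onz(c,'wrist',u,v,z);print(n,q.round(4),'tool mm',(T.T@(q-p0)*1e3).round(1));return q
a=tl('tipL',322,143.5,.148);b=tl('tipR',316,271,.148);d=a-b;print(np.linalg.norm(d),np.degrees(np.arctan2(-d[0],d[1])))
tl('plate end L',276,121,.247);tl('pocket cornerL',201,149,.207);
# bright plate end
print(hsv[115:130,276].tolist())
```

```text
bbox [  9   0  51  24 725] [(324, np.float64(143.5), np.int64(8)), (328, np.float64(143.5), np.int64(8)), (332, np.float64(143.5), np.int64(8)), (336, np.float64(143.5), np.int64(8)), (340, np.float64(143.5), np.int64(8)), (344, np.float64(139.5), np.int64(16)), (348, np.float64(143.5), np.int64(24)), (352, np.float64(143.5), np.int64(24)), (356, np.float64(140.5), np.int64(18)), (360, np.float64(140.0), np.int64(17)), (364, np.float64(140.0), np.int64(17)), (368, np.float64(141.0), np.int64(17))]
bbox [  0   0  58  25 770] [(308, np.float64(263.5), np.int64(16)), (312, np.float64(264.5), np.int64(18)), (316, np.float64(270.0), np.int64(9)), (320, np.float64(271.0), np.int64(11)), (324, np.float64(270.5), np.int64(12)), (328, np.float64(269.0), np.int64(13)), (332, np.float64(269.5), np.int64(10)), (336, np.float64(269.0), np.int64(11)), (340, np.float64(268.5), np.int64(10)), (344, np.float64(268.0), np.int64(11)), (348, np.float64(267.5), np.int64(10)), (352, np.float64(267.5), np.int64(10)), (356, np.float64(264.0), np.int64(17)), (360, np.float64(264.0), np.int64(17)), (364, np.float64(267.5), np.int64(24))]
tipL [0.431 0.213 0.148] tool mm [ 54.1  36.6 107.2]
tipR [0.4421 0.1036 0.148 ] tool mm [-55.8  36.2 107.2]
0.10994473341676689 5.7715512309399335
plate end L [0.3935 0.2299 0.247 ] tool mm [74.9  1.   8.2]
pocket cornerL [0.3508 0.208  0.207 ] tool mm [ 57.5 -43.7  48.2]
[[25, 111, 254], [25, 110, 254], [24, 112, 254], [18, 112, 241], [18, 76, 185], [23, 45, 158], [24, 44, 155], [25, 45, 160], [24, 43, 180], [24, 42, 205], [23, 41, 211], [24, 40, 210], [23, 39, 210], [23, 40, 210], [23, 40, 209]]
```

The pin tips come out 109.9 mm apart at 5.8° yaw, against a tool yaw of 5.9°. They lie 36 mm ahead of the plate and only 0.8 mm to the side. I'll lower the holes to tip height and check the heights in the side view before pushing on.

```bash
python3 -m jog '[{"linear":[-0.02,0,0.2],"roll":0},{"linear":[0,0,0.4],"roll":0},{"linear":[0,0,0.5],"roll":0},{"linear":[0,0,0.5],"roll":0},{"linear":[0,0,0.3],"roll":0},{"linear":[0,0,0.1],"roll":0},{"linear":[0,0,0],"roll":0},{"linear":[0,0,0],"roll":0}]'
python3 - <<'E'
from h import *
s=env.observe();T=s['tool_rot'];p0=s['position'];print(p0)
# caddy axes: x=tool y, y=tool x ; caddy origin
o=p0+T[:,2]*.098
C=lambda x,y,z:o+T[:,1]*x/1e3+T[:,0]*y/1e3+np.array([0,0,z/1e3])
c,w=shot('wrist','w5');d,im=shot('side','d5');e,sc=shot('scene','s5')
P={'holeL':C(3,55,72),'holeR':C(3,-55,72),'plTL':C(3,75,90),'plTR':C(3,-75,90),'tabT':C(5,20,140),'plBL':C(3,75,0)}
for k,v in P.items(): print(k,v.round(4),'side',np.round(proj(d,'side',v),1),'scene',np.round(proj(e,'scene',v),1),'wrist',np.round(proj(c,'wrist',v),1))
k=6;r0,c0=190,245
a=cv2.resize(im[r0:r0+95,c0:c0+75],None,fx=k,fy=k,interpolation=cv2.INTER_CUBIC)[:600]
for n,v in P.items():
    u=proj(d,'side',v);cv2.circle(a,(int((u[0]-c0+.5)*k),int((u[1]-r0+.5)*k)),3,(0,0,255),-1)
r1,c1=170,205
b=cv2.resize(sc[r1:r1+100,c1:c1+85],None,fx=4,fy=4,interpolation=cv2.INTER_CUBIC)
for n,v in P.items():
    u=proj(e,'scene',v);cv2.circle(b,(int((u[0]-c1+.5)*4),int((u[1]-r1+.5)*4)),3,(0,0,255),-1)
q=np.zeros((575,800,3),'uint8');q[:a.shape[0],:a.shape[1]]=a[:575];q[:b.shape[0],455:455+b.shape[1]]=b
cv2.imwrite('pics/chk.png',q)
E
```

```text
time_s: 7.52
position: [0.4007, 0.1547, 0.1757]
tool_rot: [[-0.105, 0.995, 0.001], [0.995, 0.105, 0.0], [-0.0, 0.001, -1.0]]
ft_force: [0.5, -0.3, -2.2]
grip_width: 0.0091
gripper_force: 79.6
[0.40068666 0.15473688 0.1756572 ]
holeL [0.398  0.2098 0.1497] side [294.8 242.6] scene [246.1 225.5] wrist [280.  157.6]
holeR [0.4095 0.1004 0.1497] side [298.1 218.6] scene [271.  210.4] wrist [279. 329.]
plTL [0.3959 0.2296 0.1677] side [294.2 242.6] scene [240.9 223.8] wrist [280.6 120.7]
plTR [0.4116 0.0805 0.1677] side [298.7 210. ] scene [275.1 203.4] wrist [279.  369.5]
tabT [0.4036 0.1752 0.2177] side [295.5 216.5] scene [252.7 202.7] wrist [287.6 285. ]
plBL [0.3959 0.2296 0.0777] side [293.9 265.4] scene [242.9 246.2] wrist [278.7 116.2]
```

View pics/chk.png

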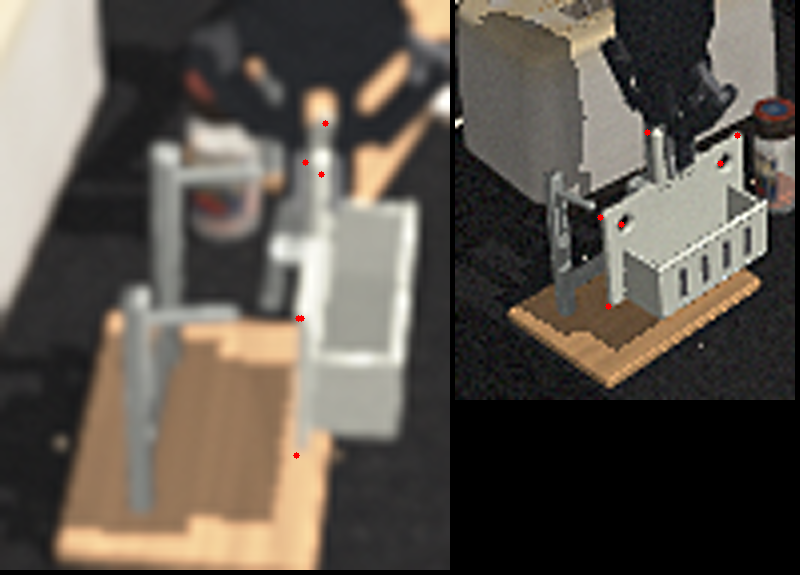

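The holes and plate corners match the prediction to within about 1 px in both views. The side view shows the left pin tip at (238,313), level with the hole at (300,318). I'll push in, following the pin slope and watching the force.

```bash
python3 -m jog '[{"linear":[0,0.15,0.01],"roll":0},{"linear":[0,0.15,0.01],"roll":0},{"linear":[0,0.15,0.01],"roll":0},{"linear":[0,0.15,0.01],"roll":0},{"linear":[0,0.15,0.01],"roll":0},{"linear":[0,0.15,0.01],"roll":0},{"linear":[0,0.15,0.01],"roll":0},{"linear":[0,0,0],"roll":0},{"linear":[0,0,0],"roll":0}]'
python3 -m jog '[{"linear":[0,0.1,0.018],"roll":0},{"linear":[0,0.1,0.018],"roll":0},{"linear":[0,0,0],"roll":0},{"linear":[0,0,0],"roll":0}]'
```

```text
time_s: 8.42
position: [0.4423, 0.1591, 0.1723]
tool_rot: [[-0.104, 0.995, -0.0], [0.995, 0.104, -0.0], [0.0, -0.0, -1.0]]
ft_force: [-1.6, 0.1, -2.5]
grip_width: 0.009
gripper_force: 79.7
time_s: 8.75
position: [0.4502, 0.1599, 0.171]
tool_rot: [[-0.105, 0.995, -0.0], [0.995, 0.105, -0.0], [-0.0, -0.0, -1.0]]
ft_force: [0.1, 0.9, -2.3]
grip_width: 0.0087
gripper_force: 79.8
```

There's no contact force 14 mm past the tips, so both pins are in. I'll continue to about 8 mm from the roots.

```bash
python3 -m jog '[{"linear":[0,0.1,0.018],"roll":0},{"linear":[0,0.1,0.018],"roll":0},{"linear":[0,0.1,0.018],"roll":0},{"linear":[0,0.1,0.018],"roll":0},{"linear":[0,0.1,0.018],"roll":0},{"linear":[0,0,0],"roll":0},{"linear":[0,0,0],"roll":0},{"linear":[0,0,0],"roll":0}]'
python3 - <<'E'
from h import *
s=env.observe();print(s['position'],s['ft_force'])
c,w=shot('wrist','w6');shot('side','d6');shot('scene','s6')
x=np.array([np.cos(np.radians(5.85)),np.sin(np.radians(5.85)),0]);tip=np.array([.4366,.1583,0])
print('hole from root mm',(s['position']-tip)@x*1e3-44,'hole z-.140 mm',(s['position'][2]-.026-.140)*1e3)
E
```

```text
time_s: 9.42
position: [0.4699, 0.162, 0.1674]
tool_rot: [[-0.105, 0.995, -0.0], [0.995, 0.105, -0.0], [-0.0, -0.0, -1.0]]
ft_force: [-0.4, 0.3, -3.3]
grip_width: 0.009
gripper_force: 79.8
[0.46990096 0.16203036 0.16741145] [-0.41466729  0.31260788 -3.25037212]
hole from root mm -10.492249386201621 hole z-.140 mm 1.4114523082778274
```

```bash
python3 -m jog '[{"linear":[0,0.04,0.03],"roll":0},{"linear":[0,0.04,0.03],"roll":0},{"linear":[0,0,0.02],"roll":0},{"linear":[0,0,0],"roll":0},{"linear":[0,0,0],"roll":0}]'
python3 -m jog '[{"linear":[0,0,0.02],"roll":0},{"linear":[0,0,0.02],"roll":0},{"linear":[0,0,0],"roll":0},{"linear":[0,0,0],"roll":0}]'
```

```text
time_s: 9.98
position: [0.4731, 0.1624, 0.1642]
tool_rot: [[-0.105, 0.995, -0.0], [0.995, 0.105, -0.0], [-0.0, -0.0, -1.0]]
ft_force: [0.3, 0.9, -1.9]
grip_width: 0.0095
gripper_force: 79.8
time_s: 10.32
position: [0.4732, 0.1624, 0.1628]
tool_rot: [[-0.105, 0.995, 0.0], [0.995, 0.105, 0.0], [0.0, 0.0, -1.0]]
ft_force: [-1.1, -1.0, -1.4]
grip_width: 0.0089
gripper_force: 80.3
```

```bash
python3 -m jog '[{"linear":[0,0,0.02],"roll":0},{"linear":[0,0,0.015],"roll":0},{"linear":[0,0,0],"roll":0},{"linear":[0,0,0],"roll":0}]'
```

```text
time_s: 10.65
position: [0.4734, 0.1624, 0.1625]
tool_rot: [[-0.105, 0.995, 0.002], [0.995, 0.105, 0.0], [-0.0, 0.002, -1.0]]
ft_force: [-4.1, -0.2, 9.1]
grip_width: 0.0088
gripper_force: 81.8
```

The wrist force is now 9 N upward, so the holes are resting on the pins. I'll ease off slightly and release.

```bash
python3 -m jog '[{"linear":[0,0,-0.015],"roll":0},{"linear":[0,0,0],"roll":0}]'
python3 -m jog '[{"linear":[0,0,0],"roll":0},{"linear":[0,0,0],"roll":0},{"linear":[0,0,0],"roll":0},{"linear":[0,0,0],"roll":0},{"linear":[0,0,0],"roll":0},{"linear":[0,0,0],"roll":0},{"linear":[0,0,0],"roll":0},{"linear":[0,0,0],"roll":0}]' 0.1
python3 -m jog '[{"linear":[0,0,-0.2],"roll":0},{"linear":[0,0,-0.4],"roll":0},{"linear":[0,0,-0.6],"roll":0},{"linear":[0,0,-0.6],"roll":0},{"linear":[0,0,-0.6],"roll":0},{"linear":[0,0,-0.3],"roll":0},{"linear":[0,0,0],"roll":0},{"linear":[0,0,0],"roll":0},{"linear":[0,0,0],"roll":0}]'
python3 - <<'E'
from h import *
c,w=shot('wrist','w7');d,im=shot('side','d7');e,sc=shot('scene','s7')
# predicted hung caddy: hole x -7 from root, tab top at z .065+.14
x=np.array([np.cos(np.radians(5.85)),np.sin(np.radians(5.85)),0]);y=np.array([-x[1],x[0],0]);o=np.array([.4366,.1583,.0645])+x*.037
for n,p in {'tabL':(0,20,140),'tabR':(0,-20,140),'plTL':(0,75,90),'pocketFL':(-45,60,50),'pocketFR':(-45,-60,50)}.items():
    q=o+(x*p[0]+y*p[1])/1e3+[0,0,p[2]/1e3];print(n,np.round(proj(c,'wrist',q),1),np.round(proj(e,'scene',q),1))
hsv=cv2.cvtColor(w,cv2.COLOR_BGR2HSV);m=((hsv[...,1]<60)&(hsv[...,2]>120)).astype('uint8')
n,l,st,ce=cv2.connectedComponentsWithStats(m)
for k in range(1,n):
    if st[k,4]>150: print(st[k],ce[k].round(0))
E
```

```text
time_s: 10.82
position: [0.4734, 0.1624, 0.1625]
tool_rot: [[-0.105, 0.995, 0.001], [0.995, 0.105, 0.0], [-0.0, 0.001, -1.0]]
ft_force: [-1.7, -0.8, 5.6]
grip_width: 0.009
gripper_force: 80.7
time_s: 11.48
position: [0.4732, 0.1624, 0.1619]
tool_rot: [[-0.104, 0.995, -0.0], [0.995, 0.104, -0.0], [-0.0, -0.0, -1.0]]
ft_force: [0.3, 0.7, 0.2]
grip_width: 0.0471
gripper_force: 0.0
time_s: 12.23
position: [0.4728, 0.1623, 0.269]
tool_rot: [[-0.105, 0.995, -0.002], [0.995, 0.105, -0.0], [0.0, -0.002, -1.0]]
ft_force: [0.1, 0.1, 0.2]
grip_width: 0.0471
gripper_force: 0.0
tabL [275.6 201.7] [238.4 197.9]
tabR [275.4 256.2] [247.7 192.8]
plTL [275.9 116.1] [226.6 218. ]
pocketFL [226.6 132. ] [240.4 231.7]
pocketFR [231.1 252.4] [267.2 215.4]
[464   0  29  37 619] [478.  15.]
[552   0   8 136 400] [557.  93.]
[450   4  13  22 158] [456.  16.]
[502  65  11  60 237] [507.  94.]
[ 405   67   55   53 2285] [433.  92.]
[ 228  117   76  172 9561] [265. 198.]
[   0  153   91  177 7876] [ 49. 236.]
[ 348  187  161  128 7222] [405. 235.]
[  482   203    78   217 10117] [533. 326.]
[199 264  22  47 397] [209. 286.]
[331 264  22  47 396] [342. 287.]
[469 269  42  90 897] [492. 305.]
[424 271  58  43 929] [455. 293.]
[391 278  36  38 664] [408. 295.]
[257 306  32  23 259] [270. 318.]
[371 363  29  33 514] [383. 380.]
[397 401  28  19 331] [411. 411.]
```

Run:
```python
from h import *
c,w=shot('wrist','w8');a=cv2.imread('pics/w7.png')
print('frame diff',np.abs(w.astype(int)-a)[100:290,200:330].mean())
g=cv2.cvtColor(w,cv2.COLOR_BGR2GRAY)
for r in (135,215,230,245): print(r,g[r,220:320:2].tolist())
s=env.observe();print(s['time_s'],s['ft_force'],s['qvel'].max() if hasattr(s['qvel'],'max') else s['qvel'])
```

```text
frame diff 1.1730904183535762
135 [228, 224, 224, 223, 253, 254, 219, 250, 253, 253, 253, 253, 253, 253, 253, 252, 252, 252, 252, 251, 252, 252, 231, 195, 197, 197, 214, 253, 254, 254, 251, 147, 229, 230, 229, 230, 231, 228, 200, 151, 158, 156, 150, 150, 152, 152, 154, 152, 123, 34]
215 [218, 219, 222, 228, 230, 252, 253, 227, 139, 123, 134, 188, 194, 193, 193, 192, 194, 194, 194, 194, 196, 195, 195, 194, 166, 167, 182, 189, 190, 183, 169, 142, 139, 140, 141, 139, 142, 138, 142, 141, 133, 129, 160, 159, 152, 160, 161, 117, 29, 25]
230 [220, 220, 222, 224, 226, 241, 255, 244, 151, 124, 127, 182, 197, 197, 197, 196, 195, 194, 195, 195, 195, 196, 195, 197, 167, 170, 183, 187, 189, 185, 173, 142, 141, 139, 165, 188, 157, 153, 174, 147, 133, 195, 236, 233, 229, 234, 207, 79, 26, 33]
245 [40, 41, 45, 42, 44, 108, 253, 251, 191, 143, 148, 147, 147, 148, 147, 147, 146, 145, 144, 146, 145, 145, 144, 145, 141, 174, 185, 190, 189, 185, 175, 186, 234, 233, 234, 234, 233, 239, 252, 155, 66, 64, 48, 62, 55, 42, 40, 42, 40, 38]
12.4333 [-0.1524396   0.52850321  0.10810895] 0.004480322531710507
```

The caddy is at rest and upright: the tab centre is at column 275 against 275.5 predicted, and the pocket and plate edges are also where predicted. The gripper is clear, so I'll hand in.

```bash
python3 -c "
from rig import env
print(env.close_job())"
```

```text
the job is handed in; nothing more can be done
None
```

I pulled the caddy off the rail and hung it on both pins, upright and at rest at the last camera check with the gripper clear, then handed the job in at about 12.4 s; no verdict was returned.

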